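# Put away the sample jars and check weights after weighing

### The job

The weighing is finished: sort what is left on the bench. Stand both green-lidded jars in the green tray and the orange-lidded jar in the orange tray, upright and flat on the tray floor, and seat the large steel and the small brass check weight each in the well of the wooden block that fits it. Leave the blue-lidded jar standing where it is.

Things in the scene. Friction and masses are not known exactly. Their poses are not given: they have to be found in the camera images.
- green_jar: Closed upright cylindrical sample jar, white, 52 mm diameter (straight side up to 58 mm), total height 74 mm with its plain green lid (50 mm diameter, lid from 60 to 74 mm). About 0.16 kg. Origin at the centre of its underside, z up along its axis. Belongs in the green tray.
- green_dot_jar: Closed upright cylindrical sample jar, white, 52 mm diameter (straight side up to 58 mm), total height 74 mm with its green (with a white dot 16 mm wide in its middle) lid (50 mm diameter, lid from 60 to 74 mm). About 0.16 kg. Origin at the centre of its underside, z up along its axis. Belongs in the green tray.
- orange_jar: Closed upright cylindrical sample jar, white, 52 mm diameter (straight side up to 58 mm), total height 74 mm with its orange lid (50 mm diameter, lid from 60 to 74 mm). About 0.16 kg. Origin at the centre of its underside, z up along its axis. Belongs in the orange tray.
- blue_jar: Closed upright cylindrical sample jar, white, 52 mm diameter (straight side up to 58 mm), total height 74 mm with its blue lid (50 mm diameter, lid from 60 to 74 mm). About 0.16 kg. Origin at the centre of its underside, z up along its axis. A bystander that stays where it stands. (A red-brown rubber stopper 18 mm high and a white dish 10 mm high also lie among the things and do not matter.)
- large_weight: Check weight standing upright: polished steel, straight cylinder 42 mm diameter up to 42 mm, then a narrow neck and a knob of 25 mm diameter, total height 59 mm, 0.5 kg nominal. Origin at the centre of its underside, z up along its axis.
- small_weight: Check weight standing upright: brass, straight cylinder 26 mm diameter up to 42 mm, then a narrow neck and a knob of 16 mm diameter, total height 59 mm, 0.2 kg nominal. Origin at the centre of its underside, z up along its axis.
- green_tray: Open flat green plastic tray, fixed to the bench: outer 160 mm (its own x) by 96 mm (its own y), 28 mm high, walls and floor 4 mm thick, inside 152 by 88 mm. Origin at the centre of its underside. Takes two jars side by side along its x.
- orange_tray: Open flat orange plastic tray, fixed to the bench: outer 160 mm (its own x) by 96 mm (its own y), 28 mm high, walls and floor 4 mm thick, inside 152 by 88 mm. Origin at the centre of its underside. Takes two jars side by side along its x.
- large_block: Square brown wooden block, 85 by 85 mm, 28 mm high, fixed to the bench, with one round well 54 mm in diameter in the middle of its top, 14 mm deep (well floor 14 mm above the bench), for the large steel check weight of 42 mm diameter. Origin at the centre of the block's underside.
- small_block: Square brown wooden block, 70 by 70 mm, 28 mm high, fixed to the bench, with one round well 38 mm in diameter in the middle of its top, 14 mm deep (well floor 14 mm above the bench), for the small brass check weight of 26 mm diameter. Origin at the centre of the block's underside.
There are look-alikes about, which are no part of the job. What is shaped like the orange_jar but pink or purple is not meant.

How it is judged:
At the end, for the whole second after the job is handed in: Both green-lidded jars stand on the green tray's floor, the orange one on the orange tray's floor, each weight down in its own block's well within 10 mm of its centre; all upright within 7 degrees and at rest; the blue-lidded jar upright within 30 mm of its start (x of green_jar in the frame of green_tray between -0.056 and 0.056 m and y of green_jar in the frame of green_tray between -0.024 and 0.024 m and z of green_jar in the frame of green_tray between -0.002 and 0.009 m and angle between each of green_jar, green_dot_jar, orange_jar, large_weight, small_weight, blue_jar's own z axis and vertical below 0.12 rad and linear speed of each of green_jar, green_dot_jar, orange_jar, large_weight, small_weight below 0.02 m/s and angular speed of each of green_jar, green_dot_jar, orange_jar, large_weight, small_weight below 0.3 rad/s and x of green_dot_jar in the frame of green_tray between -0.056 and 0.056 m and y of green_dot_jar in the frame of green_tray between -0.024 and 0.024 m and z of green_dot_jar in the frame of green_tray between -0.002 and 0.009 m and x of orange_jar in the frame of orange_tray between -0.056 and 0.056 m and y of orange_jar in the frame of orange_tray between -0.024 and 0.024 m and z of orange_jar in the frame of orange_tray between -0.002 and 0.009 m and horizontal distance between large_weight and large_block below 0.01 m and z of large_weight in the frame of large_block below 0.018 m and horizontal distance between small_weight and small_block below 0.01 m and z of small_weight in the frame of small_block below 0.018 m and distance of blue_jar from where it was at the start of the episode below 0.03 m); the robot touches nothing.
It fails at once if the blue-lidded jar is moved by more than 30 mm or tipped (distance of blue_jar from where it was at the start of the episode above 0.03 m or angle between blue_jar's own z axis and vertical above 0.3 rad).
It also fails if it takes over 136 s, if anything falls off the work surface, if the arm or the gripper's body presses on something with over 40 N, if the wrist force passes 120 N, or if a joint passes its speed limit or range.

### The arm

A 6-joint arm with a two-finger parallel gripper is mounted at the origin on the work surface. World frame = base frame: x ahead of the robot, y to its left, z up, the work surface at z = 0. Lengths are in m, angles in rad, forces in N, time in s.
With the tool pointing down it reaches from about 0.375 to 0.975 m from the base axis. Payload 3.8 kg.
Tool frame: the origin (TCP) lies midway between the tips of the shut fingers; the grasp point (between the pads) lies 19 mm behind it; z points along the fingers, y is the line along which they close (so a half turn about z gives the same grasp; the last joint's range is limited). The gripper opens to 85 mm and grips with 20 to 120 N. Pads are 22 mm wide; open, the fingers measure 114 mm over their backs; the gripper's body (76 mm by 85 mm) begins 54 mm behind the grasp point. The pads swing forward as they close: fully open they stand 13 mm farther back than shut.
Start: joints at [1.24, 0.264, 1.604, -0, 1.274, -0.037], TCP at [0.195, 0.646, 0.231] pointing down, gripper open.
Joint ranges: [-2.63, 2.63], [-0.94, 2.18], [0.31, 2.57], [-1.31, 4.45], [0, 2.66], [-2.55, 2.55]. Speed limits (rad/s): [2.57, 2.57, 3.14, 3.14, 3.14, 3.14].

### API

Orientations are given as a rotation vector (axis times angle).
In Python, from workcell import bot, read_camera, camera_info, ticket gives the robot as it stands.
- The arm moves only by the tool servo_tool, never from a script. Its argument "targets" is a list of rows, each an object of numbers: "hand": the closure, from -1 (fully open) to 1 (shut); "x", "y", "z": the shift along the tool's x, y, z as a fraction of full scale; "roll": the turn about the tool's z as a fraction of full scale. In form: [{"hand": .., "x": .., "y": .., "z": .., "roll": ..}, ...]. A call has 1 to 10 rows; each row is the pose to reach, as a shift and turn from the pose commanded when the call began, along the tool's axes at that moment, turning the shorter way round; what a row does not reach only later rows make up. Full scale, the value 1, is 50 cm for a shift and 180 degrees for a turn. A row lasts 1/12 s, in which the tool goes at most 41.7 mm and 7.16 degrees, less where a joint would pass 70% of its speed; a pose out of reach is approached as far as the arm can. A call with a number of a shift or a turn outside -1 to 1 is refused whole. A call with a gripper value outside its range is refused whole. The fingers move at their own pace and stop on an object; "grip_force" is the grip in N (left out, the last holds). Time passes only in rows, so rows that repeat a pose let the fingers close. It gives the time, the measured TCP pose, the force, the opening and the grip force at its end, in the units of the state.
- bot.read_state(): the state, without advancing time (a new reading comes with each control period).
- read_camera(name): name is "side" or "top" or "wrist"; returns the picture (384x512x3 uint8, red, green, blue); there is no depth.
- camera_info(name): a dict with "fx", "fy", "cx", "cy" (pixels), "k1" (the pictures are not rectified: a ray, as slopes to the right and down, at radius r is drawn at 1 + k1 r^2 times it, then the intrinsics apply), "eye" and "orientation" of the camera in the world; the wrist camera has in their place "T_tool_cam" (4x4, takes a point from camera to tool coordinates, whose origin is the TCP and whose axes are the flange's). Camera axes: x right, y down, z forward; pixel columns grow to the right and rows downward; lengths in m; the calibration is good to about 2 mm. A picture is of the moment at which its call begins: read the wrist's pose just before it. camera_info takes no time and is no camera call.
- ticket.finish_job(): hands the job in; it is judged then, once.
The state is a dict: "time": time; "q": joint angles; "joint_vel": joint speeds; "joint_torque": joint torques, N m; "tool_pos": TCP position; "tcp_rot": TCP orientation; "wrist_force": force on the tool from outside, world axes, zero at the start; "torque": the same for the moment, N m; "width": opening from 0.0 (shut) to 1.0 (fully open); "grip_force": force on a finger pad.
Only numpy, scipy, OpenCV 4.12 (cv2) and the standard library are available. Lean on these libraries where they do the work, as an engineer would, in place of code of your own. Each camera call takes 0.05 s, during which the arm holds its last target. There are 200 camera calls.

## Working session

There is one attempt and no reset: what is moved stays moved. The work goes in short steps, Python scripts to look and compute and a tool call to move; the robot and the scene stay as the last step left them, time stands still between calls to the robot, and variables do not carry over. Pictures are saved under pics/ and viewed, at most 14 in all, crops included, and the job is handed in when it is done.

Besides the shell and the picture viewer there is one more tool, called after ">>>" by a JSON object that holds its "name" and its "arguments". servo_tool: Moves the arm, as the interface text tells. Its arguments: {"type":"object","properties":{"targets":{"type":"array"},"grip_force":{"type":"number"}},"required":["targets"]}

```bash
mkdir -p pics; ls; python3 - <<'E'
from workcell import bot, read_camera, camera_info
import cv2
for n in ("top","side"):
    im=read_camera(n); cv2.imwrite(f"pics/{n}0.png",im[:,:,::-1]); i=camera_info(n); print(n,i)
print(camera_info("wrist")); print(bot.read_state())
E
```

```text
pics
top {'fx': 373.7232364643436, 'fy': 373.7232364643436, 'cx': 252.2593204990271, 'cy': 189.25852947006567, 'k1': -0.04418018566980005, 'eye': array([0.45676279, 0.01510665, 0.97756555]), 'orientation': array([-2.19522779,  2.20668585, -0.09037463])}
side {'fx': 358.91059505250985, 'fy': 358.91059505250985, 'cx': 259.74968856905326, 'cy': 199.62976513242177, 'k1': -0.05612832840241072, 'eye': array([ 0.35704823, -0.57821086,  0.59512642]), 'orientation': array([-2.31803958,  0.31798216, -0.14373948])}
{'fx': 288.2104961393564, 'fy': 288.2104961393564, 'cx': 260.23240867462476, 'cy': 187.45366219341287, 'k1': -0.05419308305913554, 'T_tool_cam': array([[ 1.11844661e-04, -9.63302885e-01, -2.68416727e-01,
         6.71170452e-02],
       [ 9.99999708e-01,  3.10604846e-04, -6.98026228e-04,
         3.12121607e-04],
       [ 7.55782216e-04, -2.68416571e-01,  9.63302638e-01,
        -1.42505569e-01],
       [ 0.00000000e+00,  0.00000000e+00,  0.00000000e+00,
         1.00000000e+00]])}
{'time': 0.1, 'q': array([ 1.24007731e+00,  2.64675690e-01,  1.60523011e+00, -3.83835491e-05,
        1.27371767e+00, -3.69115028e-02]), 'joint_vel': array([ 0.00043245, -0.00140406, -0.00472271,  0.00069572,  0.00041223,
       -0.00094846]), 'joint_torque': array([ 7.59827026e-05, -5.16708863e+01, -3.68590844e+01, -1.27145081e-04,
        6.33326999e-03, -3.90011428e-05]), 'tool_pos': array([0.19528553, 0.64544231, 0.23009193]), 'tcp_rot': array([-0.45978679, -3.10742419,  0.00314644]), 'wrist_force': array([ 0.45280655,  0.01297844, -0.75098248]), 'torque': array([ 0.01310566,  0.00277857, -0.01461612]), 'grip_force': 0.0, 'width': 1.0027879758647222}
```

View pics/top0.png

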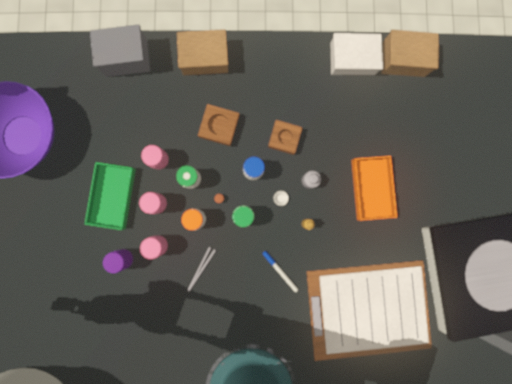

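View pics/side0.png

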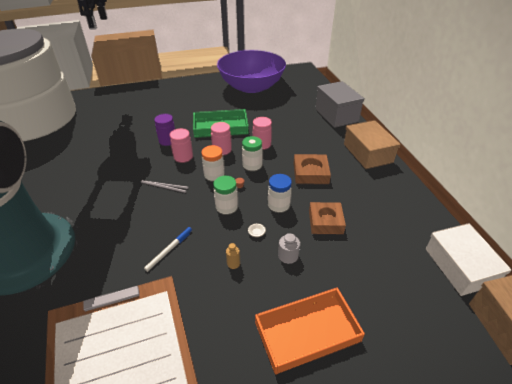

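Top view: plain green jar (243,216), green with dot (188,177), orange (193,219), blue bystander (254,168). Pink look-alikes are at (154,157), (152,203) and (153,248), and the purple one is at (115,262). Steel weight (312,179), brass (308,224), large block (219,125), small block (286,137), green tray (110,196), orange tray (375,188). The side view agrees.

```bash
cat > h.py <<'E'
import numpy as np, cv2
from scipy.spatial.transform import Rotation as R
from workcell import bot, read_camera, camera_info
def cam(n,state=None):
    i=camera_info(n)
    if n=="wrist":
        T=i["T_tool_cam"]; Rt=R.from_rotvec(state["tcp_rot"]).as_matrix()
        return i,Rt@T[:3,:3],Rt@T[:3,3]+state["tool_pos"]
    return i,R.from_rotvec(i["orientation"]).as_matrix(),i["eye"]
def rays(c,uv):
    i,M,e=c; d=(np.atleast_2d(uv).astype(float)-[i["cx"],i["cy"]])/[i["fx"],i["fy"]]
    s=d.copy()
    for _ in range(10): s=d/(1+i["k1"]*(s**2).sum(1,keepdims=True))
    return np.c_[s,np.ones(len(s))]@M.T
def onplane(c,uv,z):
    r=rays(c,uv); return c[2]+r*((z-c[2][2])/r[:,2:])
def proj(c,P):
    i,M,e=c; p=(np.atleast_2d(P)-e)@M; s=p[:,:2]/p[:,2:]
    s=s*(1+i["k1"]*(s**2).sum(1,keepdims=True)); return s*[i["fx"],i["fy"]]+[i["cx"],i["cy"]]
def blobs(im,lo,hi,amin=40):
    m=cv2.inRange(cv2.cvtColor(im,cv2.COLOR_RGB2HSV),lo,hi)
    n,l,s,c=cv2.connectedComponentsWithStats(m)
    return [(c[k],s[k],l==k) for k in range(1,n) if s[k][4]>=amin]
E
python3 - <<'E'
from h import *
im=cv2.imread("pics/top0.png")[:,:,::-1].copy(); c=cam("top")
for name,lo,hi,z in [("green",(50,120,60),(85,255,255),.074),("orange",(6,190,150),(18,255,255),.074),("blue",(100,150,80),(118,255,255),.074)]:
    for ce,s,m in blobs(im,lo,hi,60):
        print(name,ce.round(1),s,onplane(c,ce,z)[0].round(4))
        if s[4]>900:
            pts=np.argwhere(m)[:,::-1]; hull=cv2.convexHull(pts.astype(np.int32))
            # rim outline cast on z=.028
            P=onplane(c,hull[:,0],.028)[:,:2].astype(np.float32); print("  rect",cv2.minAreaRect(P))
for nm,(x0,y0,x1,y1) in {"blocks":(190,95,315,165)}.items():
    for ce,s,m in blobs(im,(5,100,60),(18,255,255),150):
        if 190<ce[0]<310 and 95<ce[1]<160:
            hull=cv2.convexHull(np.argwhere(m)[:,::-1].astype(np.int32))
            print("block",ce,s,cv2.minAreaRect(onplane(c,hull[:,0],.028)[:,:2].astype(np.float32)))
a=cv2.resize(im[90:290,80:340],None,fx=3,fy=3,interpolation=cv2.INTER_CUBIC); cv2.imwrite("pics/crop1.png",a[:,:,::-1])
E
```

```text
green [109.3 195.8] [  85  162   49   68 2498] [0.4973 0.3411 0.074 ]
  rect ((0.49996063113212585, 0.3574158251285553), (0.10237760096788406, 0.16060617566108704), 81.1951675415039)
green [186.  175.1] [177 166  20  19 222] [0.5465 0.1559 0.074 ]
green [243.1 216.6] [234 207  19  20 282] [0.4456 0.0179 0.074 ]
orange [374.1 187.3] [ 353  157   44   62 2183] [ 0.5151 -0.3033  0.074 ]
  rect ((0.5174956321716309, -0.3199423551559448), (0.155617818236351, 0.10129352658987045), 4.279521942138672)
blue [253.9 166. ] [245 157  19  19 280] [ 0.5681 -0.0087  0.074 ]
block [218.31390508 124.42880933] [ 198  104   42   42 1201] ((0.6819396018981934, 0.08080063760280609), (0.08982184529304504, 0.08989078551530838), 73.71846008300781)
block [284.9065534  136.66504854] [268 120  35  34 824] ((0.6498406529426575, -0.09067770838737488), (0.07382509857416153, 0.07581549137830734), 73.71694946289062)
```

View pics/crop1.png

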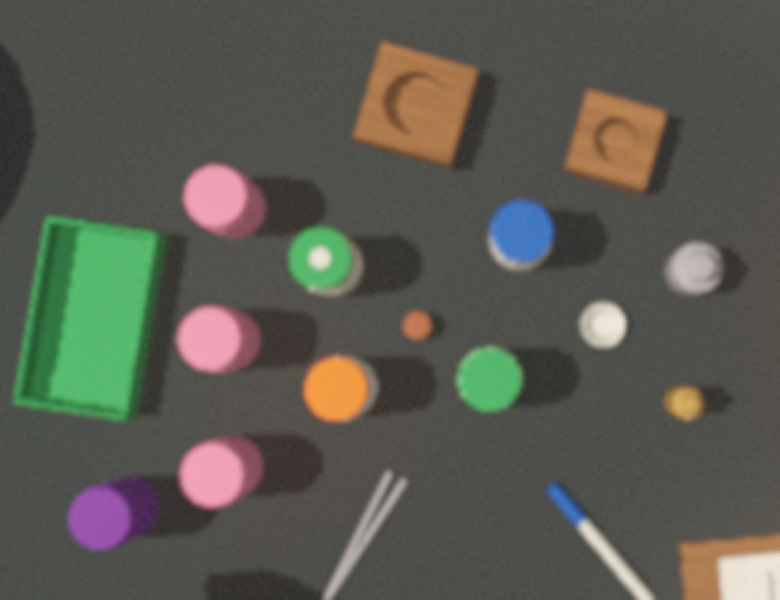

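The enlarged crop confirms the choice. The plain green lid is at crop (490,379), the white-dotted green one at (320,258), orange at (337,388) and blue at (521,231); the pink and purple ones are look-alikes. I'll use the wrist camera next to measure the weights and wells more precisely.

```bash
cat >> h.py <<'E'
def go(x,y,z,ang,st=None):
    """fractions to reach TCP x,y,z with closing axis at ang (deg, world); tool down"""
    st=st or bot.read_state(); M=R.from_rotvec(st["tcp_rot"]).as_matrix()
    d=M.T@(np.array([x,y,z])-st["tool_pos"])
    cur=np.degrees(np.arctan2(M[1,1],M[0,1])); t=(ang-cur+90)%180-90
    print("go xyz",(d/.5).round(4),"roll",round(-t/180,4),"rows",round(max(np.linalg.norm(d)/.0417,abs(t)/7.16),1))
E
python3 -c "
from h import *
go(.52,-.02,.27,90)
im=cv2.imread('pics/top0.png')[:,:,::-1].copy();c=cam('top')
h=cv2.cvtColor(im,cv2.COLOR_RGB2HSV)
for p in [(193,219),(186,169),(312,179),(308,224),(152,203),(218,140),(219,146)]: print(p,h[p[1],p[0]])
print(onplane(c,(192.3,219.3),.074))
"
```

```text
go xyz [-1.007  -1.086  -0.0776] roll -0.0935 rows 17.8
(193, 219) [ 15 186 243]
(186, 169) [ 67 137 183]
(312, 179) [ 11  15 192]
(308, 224) [ 20 139 209]
(152, 203) [173  83 240]
(218, 140) [ 14 145 155]
(219, 146) [38 13 81]
[[0.43978379 0.14024357 0.074     ]]
```

>>> {"name": "servo_tool", "arguments": {"targets": [{"x":-0.52,"y":-0.56,"z":-0.08,"roll":-0.0935,"hand":-1},{"x":-0.52,"y":-0.56,"z":-0.08,"roll":-0.0935,"hand":-1},{"x":-0.52,"y":-0.56,"z":-0.08,"roll":-0.0935,"hand":-1},{"x":-0.52,"y":-0.56,"z":-0.08,"roll":-0.0935,"hand":-1},{"x":-0.52,"y":-0.56,"z":-0.08,"roll":-0.0935,"hand":-1},{"x":-0.52,"y":-0.56,"z":-0.08,"roll":-0.0935,"hand":-1},{"x":-0.52,"y":-0.56,"z":-0.08,"roll":-0.0935,"hand":-1},{"x":-0.52,"y":-0.56,"z":-0.08,"roll":-0.0935,"hand":-1},{"x":-0.52,"y":-0.56,"z":-0.08,"roll":-0.0935,"hand":-1},{"x":-0.52,"y":-0.56,"z":-0.08,"roll":-0.0935,"hand":-1}]}}

```text
time: 0.93
tool_pos: [0.3651, 0.2982, 0.2718]
tcp_rot: [0.006, 3.14, -0.003]
wrist_force: [0.2, 0.2, -0.6]
width: 1.0
grip_force: 0.0
```

```bash
python3 -c "
from h import *
go(.52,-.02,.27,90)"
```

```text
go xyz [-0.3123 -0.6352  0.0055] roll -0.0012 rows 8.5
```

>>> {"name": "servo_tool", "arguments": {"targets": [{"x":-0.312,"y":-0.635,"z":0,"roll":-0.0012,"hand":-1},{"x":-0.312,"y":-0.635,"z":0,"roll":-0.0012,"hand":-1},{"x":-0.312,"y":-0.635,"z":0,"roll":-0.0012,"hand":-1},{"x":-0.312,"y":-0.635,"z":0,"roll":-0.0012,"hand":-1},{"x":-0.312,"y":-0.635,"z":0,"roll":-0.0012,"hand":-1},{"x":-0.312,"y":-0.635,"z":0,"roll":-0.0012,"hand":-1},{"x":-0.312,"y":-0.635,"z":0,"roll":-0.0012,"hand":-1},{"x":-0.312,"y":-0.635,"z":0,"roll":-0.0012,"hand":-1},{"x":-0.312,"y":-0.635,"z":0,"roll":-0.0012,"hand":-1},{"x":-0.312,"y":-0.635,"z":0,"roll":-0.0012,"hand":-1}]}}

```text
time: 1.77
tool_pos: [0.5206, -0.0183, 0.2706]
tcp_rot: [-0.001, -3.141, 0.002]
wrist_force: [0.1, 0.1, -0.5]
width: 1.002
grip_force: 0.0
```

```bash
python3 - <<'E'
from h import *
import pickle
read_camera("top"); read_camera("top")
st=bot.read_state(); im=read_camera("wrist"); pickle.dump((st,im),open("w1.pkl","wb"))
t=read_camera("top"); cv2.imwrite("pics/top1.png",t[:,:,::-1])
print(st["tool_pos"],st["joint_vel"].round(3))
cv2.imwrite("pics/w1.png",cv2.resize(im,None,fx=1.5,fy=1.5)[:,:,::-1])
E
```

```text
[ 0.51905362 -0.01495116  0.27051618] [ 0.034 -0.018  0.014  0.007  0.003 -0.   ]
```

View pics/w1.png

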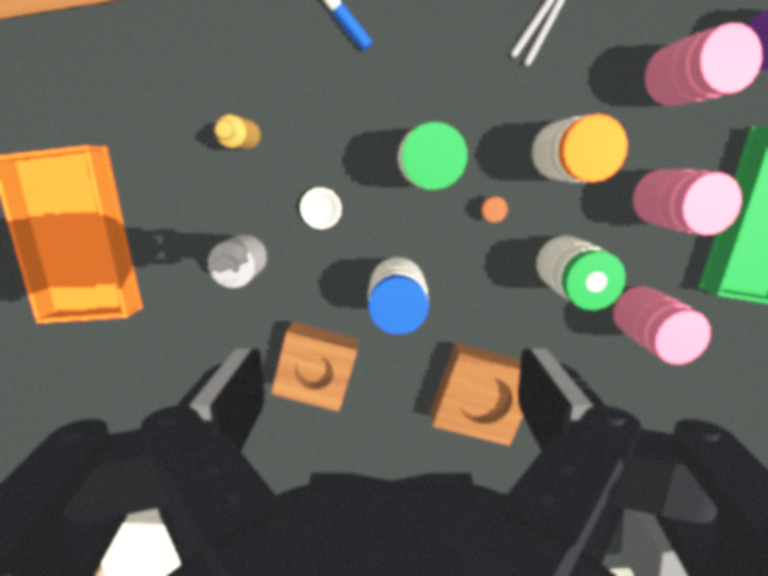

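Wrist view (shown at 1.5x): brass weight knob ~(230,131), steel knob ~(230,262), small well ~(314,371), large well ~(486,398). The lids are plain green (433,155), orange (594,148), dotted (594,279) and blue (398,304).

```bash
python3 - <<'E'
from h import *
import pickle
st,im=pickle.load(open("w1.pkl","rb")); c=cam("wrist",st); ct=cam("top"); t=cv2.imread("pics/top0.png")[:,:,::-1].copy()
h=cv2.cvtColor(im,cv2.COLOR_RGB2HSV)
for n,lo,hi in [("green",(50,120,60),(85,255,255)),("orange",(10,140,200),(20,255,255)),("blue",(100,150,80),(118,255,255)),("white",(0,0,210),(180,60,255))]:
    for n2,I,cc in (("w",im,c),("t",t,ct)):
        for ce,s,m in blobs(I,lo,hi,100):
            if s[4]<3000 and s[1]+s[3]<300:
                hull=cv2.convexHull(np.argwhere(m)[:,::-1].astype(np.int32))
                (e,ax,a)=cv2.fitEllipse(hull)
                print(n2,n,np.round(e,1),np.round(ax,1),s[4],onplane(cc,e,.074)[0].round(4))
# patches for weights and blocks
def patch(I,x0,y0,x1,y1,f): return cv2.resize(I[y0:y1,x0:x1],(390,290),interpolation=cv2.INTER_CUBIC)
a=np.vstack([np.hstack([patch(im,125,65,185,110,6),patch(im,125,150,185,195,6)]),np.hstack([patch(im,175,205,255,265,6),patch(im,275,215,375,290,6)])])
cv2.imwrite("pics/z1.png",a[:,:,::-1])
b=np.vstack([np.hstack([patch(t,290,208,330,238,6),patch(t,293,164,333,194,6)]),np.hstack([patch(t,260,111,316,153,6),patch(t,190,95,254,143,6)])])
cv2.imwrite("pics/z2.png",b[:,:,::-1])
E
```

```text
w green [289.5 103.3] [42.6 45. ] 1513 [0.4469 0.0182 0.074 ]
w green [395.8 186.6] [38.8 41.9] 1089 [0.5446 0.1526 0.074 ]
t green [108.8 195.7] [53.2 79. ] 2498 [0.4976 0.3424 0.074 ]
t green [185.9 175.4] [19.3 19.6] 222 [0.5459 0.156  0.074 ]
t green [243.2 216.6] [18.7 19.2] 282 [0.4456 0.0178 0.074 ]Traceback (most recent call last):
  File "<stdin>", line 10, in <module>
cv2.error: OpenCV(4.12.0) /io/opencv/modules/imgproc/src/shapedescr.cpp:361: error: (-201:Incorrect size of input array) There should be at least 5 points to fit the ellipse in function 'fitEllipseNoDirect'
```

```bash
python3 - <<'E'
from h import *
import pickle
st,im=pickle.load(open("w1.pkl","rb")); c=cam("wrist",st); ct=cam("top"); t=cv2.imread("pics/top0.png")[:,:,::-1].copy()
for n,lo,hi in [("orange",(10,140,200),(20,255,255)),("blue",(100,150,80),(118,255,255))]:
    for n2,I,cc in (("w",im,c),("t",t,ct)):
        for ce,s,m in blobs(I,lo,hi,100):
            if s[4]<3000 and s[1]+s[3]<300:
                print(n2,n,np.round(ce,1),s,onplane(cc,ce,.074)[0].round(4))
def patch(I,x0,y0,x1,y1): return cv2.resize(I[y0:y1,x0:x1],(390,290),interpolation=cv2.INTER_CUBIC)
a=np.vstack([np.hstack([patch(im,125,65,185,110),patch(im,125,150,185,195)]),np.hstack([patch(im,175,205,255,265),patch(im,275,215,375,290)])])
cv2.imwrite("pics/z1.png",a[:,:,::-1])
b=np.vstack([np.hstack([patch(t,290,208,330,238),patch(t,293,164,333,194)]),np.hstack([patch(t,260,111,316,153),patch(t,190,95,254,143)])])
cv2.imwrite("pics/z2.png",b[:,:,::-1])
E
```

```text
w orange [23.4  3.3] [  0   0  69  12 412] [ 0.3362 -0.276   0.074 ]
w orange [394.2  98.1] [375  76  44  46 297] [0.4398 0.138  0.074 ]
w orange [161.2  89. ] [144  79  29  19 163] [ 0.4309 -0.1269  0.074 ]
w orange [329.6 139.2] [322 132  16  15 185] [0.4872 0.0663 0.074 ]
w orange [208.2 246.4] [ 182  222   55   51 1705] [ 0.6256 -0.0824  0.074 ]
w orange [318.8 266. ] [ 290  237   58   59 2026] [0.6542 0.0631 0.074 ]
t orange [375.4 188.2] [ 353  156   44   64 2160] [ 0.5129 -0.3065  0.074 ]
t orange [191.5 219.3] [182 209  20  21 332] [0.4397 0.1422 0.074 ]
w blue [234.6  17.9] [222   3  26  30 312] [ 0.3581 -0.0426  0.074 ]
w blue [265.  203.3] [ 245  184   41   39 1183] [ 0.5664 -0.0089  0.074 ]
t blue [253.9 166. ] [245 157  19  19 280] [ 0.5681 -0.0087  0.074 ]
```

View pics/z1.png

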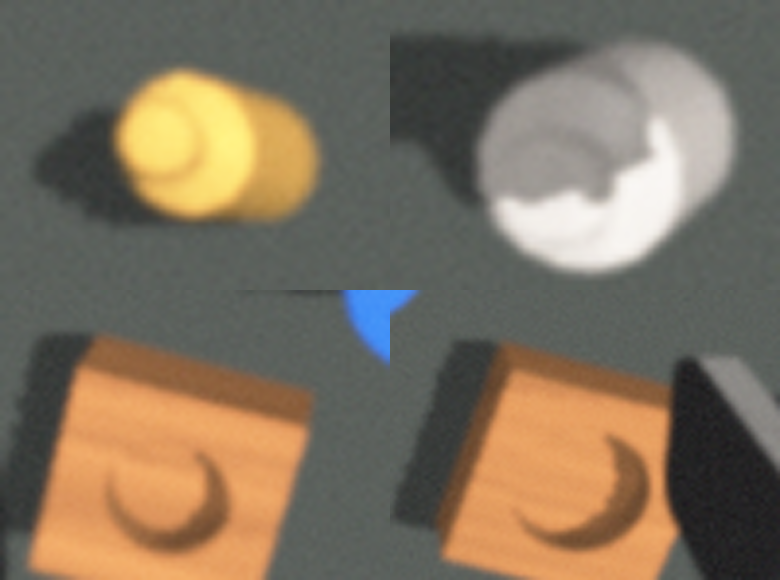

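View pics/z2.png

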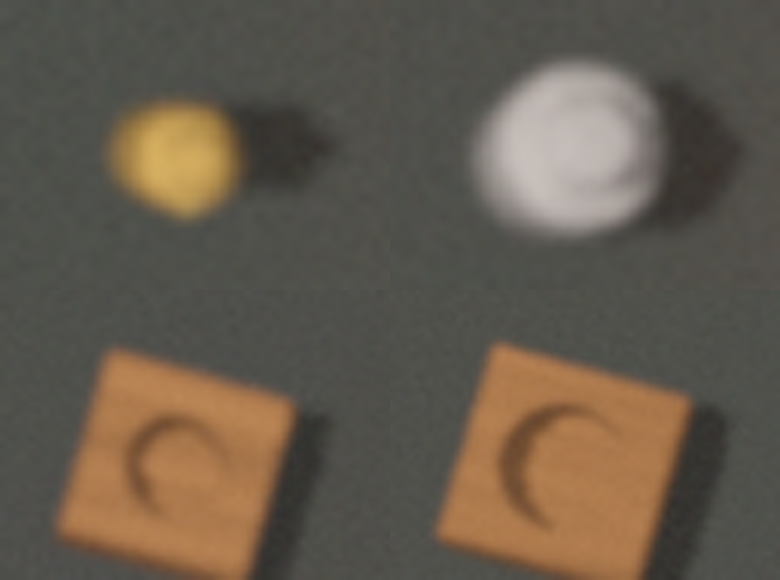

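The patches show the shoulder discs and well rims clearly. In wrist pixels: brass shoulder (153.6,87.4), steel shoulder (154.5,175.3), small well (209.3,246.4), large well (323.7,264.4). In top pixels: (309.5,223.5), (312.8,178.7), (285.7,136.2), (218.7,124.4). Casting both sets to compare.

```bash
python3 - <<'E'
from h import *
import pickle
st,im=pickle.load(open("w1.pkl","rb")); c=cam("wrist",st); ct=cam("top")
for n,w,t,z in [("brass",(153.6,87.4),(309.5,223.5),.042),("steel",(154.5,175.3),(312.8,178.7),.042),("small well",(209.3,246.4),(285.7,136.2),.028),("large well",(323.7,264.4),(218.7,124.4),.028)]:
    print(n,onplane(c,w,z)[0].round(4),onplane(ct,t,z)[0].round(4))
ns=bot.read_state(); print(ns["tool_pos"])
go(.5285,-.1395,.20,90,ns)
E
```

```text
brass [ 0.4269 -0.1468  0.042 ] [ 0.4269 -0.1482  0.042 ]
steel [ 0.5383 -0.1556  0.042 ] [ 0.5395 -0.1582  0.042 ]
small well [ 0.6491 -0.0899  0.028 ] [ 0.6509 -0.0925  0.028 ]
large well [0.679 0.081 0.028] [0.6819 0.0799 0.028 ]
[ 0.51866424 -0.01368451  0.27081514]
go xyz [-0.0187 -0.2518  0.1414] roll 0.0014 rows 3.5
```

Both cameras agree within 3 mm. Going for the steel weight first.

>>> {"name": "servo_tool", "arguments": {"targets": [{"x":-0.04,"y":-0.287,"z":0.3,"roll":0.0014,"hand":-1},{"x":-0.04,"y":-0.287,"z":0.3,"roll":0.0014,"hand":-1},{"x":-0.04,"y":-0.287,"z":0.3,"roll":0.0014,"hand":-1},{"x":-0.04,"y":-0.287,"z":0.3,"roll":0.0014,"hand":-1},{"x":-0.04,"y":-0.287,"z":0.3,"roll":0.0014,"hand":-1},{"x":-0.04,"y":-0.287,"z":0.3,"roll":0.0014,"hand":-1},{"x":-0.04,"y":-0.287,"z":0.3,"roll":0.0014,"hand":-1},{"x":-0.04,"y":-0.287,"z":0.3,"roll":0.0014,"hand":-1},{"x":-0.04,"y":-0.287,"z":0.3,"roll":0.0014,"hand":-1},{"x":-0.04,"y":-0.287,"z":0.3,"roll":0.0014,"hand":-1}]}}

```text
time: 2.8
tool_pos: [0.5412, -0.157, 0.1234]
tcp_rot: [-0.002, 3.138, -0.001]
wrist_force: [-0.3, -0.1, -0.3]
width: 1.004
grip_force: 0.0
```

```bash
python3 -c "
from h import *
go(.539,-.157,.019,90)"
```

```text
go xyz [0.0051 0.0003 0.2089] roll 0.0004 rows 2.5
```

>>> {"name": "servo_tool", "arguments": {"grip_force": 60, "targets": [{"x":0.004,"y":0,"z":0.1,"roll":0,"hand":-1},{"x":0.004,"y":0,"z":0.16,"roll":0,"hand":-1},{"x":0.004,"y":0,"z":0.208,"roll":0,"hand":-1},{"x":0.004,"y":0,"z":0.208,"roll":0,"hand":-1},{"x":0.004,"y":0,"z":0.208,"roll":0,"hand":1},{"x":0.004,"y":0,"z":0.208,"roll":0,"hand":1},{"x":0.004,"y":0,"z":0.208,"roll":0,"hand":1},{"x":0.004,"y":0,"z":0.208,"roll":0,"hand":1},{"x":0.004,"y":0,"z":0.208,"roll":0,"hand":1},{"x":0.004,"y":0,"z":0.208,"roll":0,"hand":1}]}}

```text
time: 3.63
tool_pos: [0.5406, -0.1586, 0.0206]
tcp_rot: [0.002, 3.136, -0.002]
wrist_force: [-0.1, 2.5, 7.1]
width: 0.464
grip_force: 61.7
```

```bash
python3 -c "
from h import *
s=bot.read_state();print(s['tool_pos'],s['width'],s['grip_force'])
go(.6805,.0805,.14,90)"
```

```text
[ 0.54057027 -0.15862372  0.02061208] 0.4637427209056343 61.66506011009915
go xyz [-0.2807  0.4782 -0.2378] roll -0.0003 rows 7.2
```

>>> {"name": "servo_tool", "arguments": {"targets": [{"x":0,"y":0,"z":-0.08,"roll":0,"hand":1},{"x":0,"y":0,"z":-0.16,"roll":0,"hand":1},{"x":0,"y":0,"z":-0.24,"roll":0,"hand":1},{"x":-0.14,"y":0.24,"z":-0.24,"roll":0,"hand":1},{"x":-0.281,"y":0.479,"z":-0.24,"roll":0,"hand":1},{"x":-0.281,"y":0.479,"z":-0.24,"roll":0,"hand":1},{"x":-0.281,"y":0.479,"z":-0.24,"roll":0,"hand":1},{"x":-0.281,"y":0.479,"z":-0.24,"roll":0,"hand":1},{"x":-0.281,"y":0.479,"z":-0.24,"roll":0,"hand":1},{"x":-0.281,"y":0.479,"z":-0.24,"roll":0,"hand":1}]}}

```text
time: 4.47
tool_pos: [0.6798, 0.085, 0.1379]
tcp_rot: [-0.001, 3.14, 0.002]
wrist_force: [1.3, -0.8, -4.0]
width: 0.463
grip_force: 63.7
```

>>> {"name": "servo_tool", "arguments": {"targets": [{"x":0,"y":0,"z":0,"roll":0,"hand":1},{"x":0,"y":0,"z":0,"roll":0,"hand":1},{"x":0,"y":0,"z":0,"roll":0,"hand":1},{"x":0,"y":0,"z":0,"roll":0,"hand":1}]}}

```text
time: 4.8
tool_pos: [0.6775, 0.0801, 0.1371]
tcp_rot: [-0.002, -3.14, 0.001]
wrist_force: [-0.2, 0.7, -4.7]
width: 0.468
grip_force: 63.7
```

```bash
python3 - <<'E'
from h import *
import pickle
s=bot.read_state();print(s['tool_pos'],s['width'],s['joint_vel'].round(3),s['wrist_force'])
go(.681,.0805,.036,90)
im=read_camera("wrist"); pickle.dump((s,im),open("w2.pkl","wb")); t=read_camera("top")
cv2.imwrite("pics/p2.png",np.hstack([cv2.resize(im[130:384,130:420],(400,350)),cv2.resize(t[80:180,160:290],(400,308))[:350] if 0 else cv2.resize(t[70:170,160:275],(400,350))])[:,:,::-1])
E
```

```text
[0.67749623 0.08007836 0.1370602 ] 0.4679066562032236 [-0.01  -0.005  0.001  0.003 -0.003  0.   ] [-0.16814817  0.65166929 -4.73562609]
go xyz [-0.0072  0.001   0.2021] roll -0.0005 rows 2.4
```

View pics/p2.png

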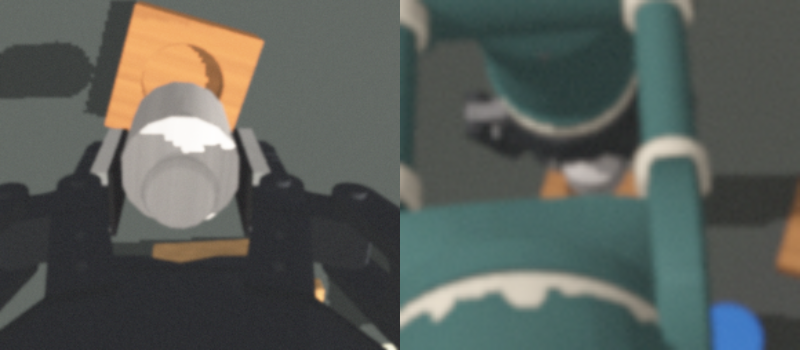

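```bash
python3 - <<'E'
from h import *
import pickle
s,im=pickle.load(open("w2.pkl","rb")); c=cam("wrist",s)
p=onplane(c,(260.5,254.8),.1585)[0]; print(p, p-s["tool_pos"])
# well rim in wrist pic: crop right edge x 222, top y 43 , radius ~
print([onplane(c,(130+a/1.38,130+b/1.378),.028)[0].round(4) for a,b in [(222,75),(141,75),(185,43)]])
E
```

```text
[0.67687166 0.08018873 0.1585    ] [-0.00062457  0.00011037  0.0214398 ]
[array([0.6775, 0.1076, 0.028 ]), array([0.6775, 0.0545, 0.028 ]), array([0.6563, 0.0833, 0.028 ])]
```

>>> {"name": "servo_tool", "arguments": {"targets": [{"x":-0.009,"y":0.001,"z":0.05,"roll":0,"hand":1},{"x":-0.009,"y":0.001,"z":0.1,"roll":0,"hand":1},{"x":-0.009,"y":0.001,"z":0.14,"roll":0,"hand":1},{"x":-0.009,"y":0.001,"z":0.17,"roll":0,"hand":1},{"x":-0.009,"y":0.001,"z":0.19,"roll":0,"hand":1},{"x":-0.009,"y":0.001,"z":0.2,"roll":0,"hand":1},{"x":-0.009,"y":0.001,"z":0.2,"roll":0,"hand":1},{"x":-0.009,"y":0.001,"z":0.2,"roll":0,"hand":1}]}}

```text
time: 5.57
tool_pos: [0.6836, 0.0816, 0.0381]
tcp_rot: [0.001, 3.14, 0.0]
wrist_force: [-0.1, -0.4, -4.5]
width: 0.464
grip_force: 63.6
```

>>> {"name": "servo_tool", "arguments": {"targets": [{"x":0,"y":0,"z":0.004,"roll":0,"hand":1},{"x":0,"y":0,"z":0.007,"roll":0,"hand":1},{"x":0,"y":0,"z":0.007,"roll":0,"hand":1},{"x":0,"y":0,"z":0.007,"roll":0,"hand":0},{"x":0,"y":0,"z":0.007,"roll":0,"hand":-1},{"x":0,"y":0,"z":0.007,"roll":0,"hand":-1},{"x":0,"y":0,"z":0.007,"roll":0,"hand":-1},{"x":0,"y":0,"z":0.007,"roll":0,"hand":-1}]}}

```text
time: 6.23
tool_pos: [0.6835, 0.0818, 0.0345]
tcp_rot: [0.001, 3.14, 0.0]
wrist_force: [-0.1, 0.4, -0.4]
width: 0.996
grip_force: 0.0
```

```bash
python3 -c "
from h import *
s=bot.read_state();print(s['tool_pos'],s['width'],s['wrist_force'])
go(.427,-.1475,.14,90)"
```

```text
[0.68348283 0.08180259 0.03451123] 0.9963058591194233 [-0.12199216  0.35069521 -0.37602573]
go xyz [ 0.5124 -0.4589 -0.2116] roll -0.0002 rows 8.6
```

>>> {"name": "servo_tool", "arguments": {"targets": [{"x":0,"y":0,"z":-0.08,"roll":0,"hand":-1},{"x":0,"y":0,"z":-0.16,"roll":0,"hand":-1},{"x":0.05,"y":-0.045,"z":-0.22,"roll":0,"hand":-1},{"x":0.512,"y":-0.459,"z":-0.22,"roll":0,"hand":-1},{"x":0.512,"y":-0.459,"z":-0.22,"roll":0,"hand":-1},{"x":0.512,"y":-0.459,"z":-0.22,"roll":0,"hand":-1},{"x":0.512,"y":-0.459,"z":-0.22,"roll":0,"hand":-1},{"x":0.512,"y":-0.459,"z":-0.22,"roll":0,"hand":-1},{"x":0.512,"y":-0.459,"z":-0.22,"roll":0,"hand":-1},{"x":0.512,"y":-0.459,"z":-0.22,"roll":0,"hand":-1}]}}

```text
time: 7.07
tool_pos: [0.4409, -0.1344, 0.1439]
tcp_rot: [-0.0, 3.141, -0.001]
wrist_force: [0.6, -0.3, 0.6]
width: 0.998
grip_force: 0.0
```

>>> {"name": "servo_tool", "arguments": {"targets": [{"x":0,"y":0,"z":0,"roll":0,"hand":-1},{"x":0,"y":0,"z":0,"roll":0,"hand":-1}]}}

```text
time: 7.23
tool_pos: [0.4412, -0.1348, 0.1439]
tcp_rot: [0.007, 3.141, -0.0]
wrist_force: [1.3, 0.3, 0.5]
width: 0.999
grip_force: 0.0
```

```bash
python3 -c "
from h import *
s=bot.read_state();print(s['tool_pos'])
go(.427,-.1475,.02,90)
t=read_camera('top');im=read_camera('wrist');ct=cam('top');print(s['joint_vel'].round(2))
a=cv2.resize(t[90:170,190:300],(480,349)); cv2.imwrite('pics/p3.png',a[:,:,::-1])"
```

```text
[ 0.44124206 -0.13476761  0.1439494 ]
go xyz [ 0.0286 -0.0256  0.2479] roll -0.0015 rows 3.0
[ 0.05  0.03 -0.04  0.02 -0.01  0.01]
```

View pics/p3.png

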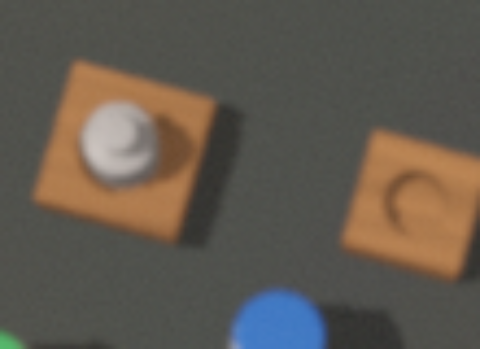

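The steel weight stands in the large block's well. Brass next.

>>> {"name": "servo_tool", "arguments": {"targets": [{"x":0.0285,"y":-0.0255,"z":0.04,"roll":0,"hand":-1},{"x":0.0285,"y":-0.0255,"z":0.04,"roll":0,"hand":-1},{"x":0.0285,"y":-0.0255,"z":0.1,"roll":0,"hand":-1},{"x":0.0285,"y":-0.0255,"z":0.17,"roll":0,"hand":-1},{"x":0.0285,"y":-0.0255,"z":0.22,"roll":0,"hand":-1},{"x":0.0285,"y":-0.0255,"z":0.245,"roll":0,"hand":-1},{"x":0.0285,"y":-0.0255,"z":0.245,"roll":0,"hand":-1},{"x":0.0285,"y":-0.0255,"z":0.245,"roll":0,"hand":-1}]}}

```text
time: 8.0
tool_pos: [0.4287, -0.1452, 0.0207]
tcp_rot: [0.001, -3.14, -0.002]
wrist_force: [-0.6, 0.1, 0.6]
width: 1.004
grip_force: 0.0
```

>>> {"name": "servo_tool", "arguments": {"grip_force": 45, "targets": [{"x":0,"y":0,"z":0,"roll":0,"hand":1},{"x":0,"y":0,"z":0,"roll":0,"hand":1},{"x":0,"y":0,"z":0,"roll":0,"hand":1},{"x":0,"y":0,"z":0,"roll":0,"hand":1},{"x":0,"y":0,"z":0,"roll":0,"hand":1},{"x":0,"y":0,"z":0,"roll":0,"hand":1},{"x":0,"y":0,"z":0,"roll":0,"hand":1},{"x":0,"y":0,"z":0,"roll":0,"hand":1}]}}

```text
time: 8.67
tool_pos: [0.4289, -0.1466, 0.0221]
tcp_rot: [0.002, 3.14, -0.001]
wrist_force: [-1.0, 1.3, 6.8]
width: 0.284
grip_force: 44.0
```

```bash
python3 -c "
from h import *
s=bot.read_state();print(s['tool_pos'],s['width'])
go(.650,-.0915,.14,90)"
```

```text
[ 0.4289489  -0.14659655  0.02212291] 0.2837544757372623
go xyz [-0.4423  0.1106 -0.2352] roll -0.0003 rows 6.2
```

>>> {"name": "servo_tool", "arguments": {"targets": [{"x":0,"y":0,"z":-0.08,"roll":0,"hand":1},{"x":0,"y":0,"z":-0.16,"roll":0,"hand":1},{"x":0,"y":0,"z":-0.235,"roll":0,"hand":1},{"x":-0.2,"y":0.05,"z":-0.235,"roll":0,"hand":1},{"x":-0.441,"y":0.11,"z":-0.235,"roll":0,"hand":1},{"x":-0.441,"y":0.11,"z":-0.235,"roll":0,"hand":1},{"x":-0.441,"y":0.11,"z":-0.235,"roll":0,"hand":1},{"x":-0.441,"y":0.11,"z":-0.235,"roll":0,"hand":1},{"x":-0.441,"y":0.11,"z":-0.235,"roll":0,"hand":1},{"x":-0.441,"y":0.11,"z":-0.235,"roll":0,"hand":1}]}}

```text
time: 9.5
tool_pos: [0.6527, -0.0901, 0.138]
tcp_rot: [-0.002, 3.139, 0.001]
wrist_force: [-0.3, 0.1, -1.8]
width: 0.285
grip_force: 45.2
```

>>> {"name": "servo_tool", "arguments": {"targets": [{"x":0,"y":0,"z":0,"roll":0,"hand":1},{"x":0,"y":0,"z":0,"roll":0,"hand":1},{"x":0,"y":0,"z":0,"roll":0,"hand":1},{"x":0,"y":0,"z":0,"roll":0,"hand":1},{"x":0,"y":0,"z":0,"roll":0,"hand":1}]}}

```text
time: 9.92
tool_pos: [0.6478, -0.0919, 0.1388]
tcp_rot: [-0.002, -3.141, 0.0]
wrist_force: [-0.3, -0.7, -1.6]
width: 0.284
grip_force: 45.3
```

```bash
python3 - <<'E'
from h import *
import pickle
s=bot.read_state();print(s['tool_pos'],s['width'],s['joint_vel'].round(3))
im=read_camera("wrist"); pickle.dump((s,im),open("w3.pkl","wb"))
cv2.imwrite("pics/p4.png",cv2.resize(im[140:300,180:340],(640,640))[:600,:,::-1])
go(.650,-.0915,.0365,90,s)
E
```

```text
[ 0.64778163 -0.09187244  0.13875791] 0.2836504269028162 [ 0.001  0.002 -0.009  0.    -0.001 -0.001]
go xyz [-0.0045  0.0008  0.2045] roll -0.0005 rows 2.5
```

View pics/p4.png

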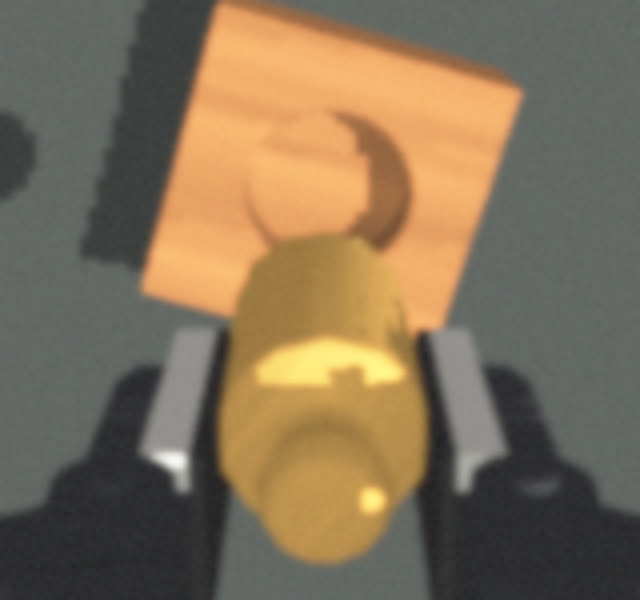

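```bash
python3 - <<'E'
from h import *
import pickle
s,im=pickle.load(open("w3.pkl","rb")); c=cam("wrist",s)
print(onplane(c,(260.75,250),.1587)[0]-s["tool_pos"],onplane(c,(262,188),.028)[0])
E
```

```text
[-0.00234963  0.00021722  0.01994209] [ 0.65172138 -0.0903869   0.028     ]
```

>>> {"name": "servo_tool", "arguments": {"targets": [{"x":-0.007,"y":0.002,"z":0.05,"roll":0,"hand":1},{"x":-0.007,"y":0.002,"z":0.1,"roll":0,"hand":1},{"x":-0.007,"y":0.002,"z":0.14,"roll":0,"hand":1},{"x":-0.007,"y":0.002,"z":0.17,"roll":0,"hand":1},{"x":-0.007,"y":0.002,"z":0.19,"roll":0,"hand":1},{"x":-0.007,"y":0.002,"z":0.2,"roll":0,"hand":1},{"x":-0.007,"y":0.002,"z":0.2,"roll":0,"hand":1},{"x":-0.007,"y":0.002,"z":0.2,"roll":0,"hand":1}]}}

```text
time: 10.63
tool_pos: [0.6528, -0.0906, 0.0394]
tcp_rot: [0.001, 3.141, -0.0]
wrist_force: [0.1, -1.0, -1.3]
width: 0.284
grip_force: 45.3
```

>>> {"name": "servo_tool", "arguments": {"targets": [{"x":0,"y":0,"z":0.004,"roll":0,"hand":1},{"x":0,"y":0,"z":0.006,"roll":0,"hand":1},{"x":0,"y":0,"z":0.006,"roll":0,"hand":1},{"x":0,"y":0,"z":0.006,"roll":0,"hand":0},{"x":0,"y":0,"z":0.006,"roll":0,"hand":-1},{"x":0,"y":0,"z":0.006,"roll":0,"hand":-1},{"x":0,"y":0,"z":0.006,"roll":0,"hand":-1},{"x":0,"y":0,"z":0.006,"roll":0,"hand":-1},{"x":0,"y":0,"z":-0.08,"roll":0,"hand":-1},{"x":0,"y":0,"z":-0.16,"roll":0,"hand":-1}]}}

```text
time: 11.47
tool_pos: [0.6487, -0.0898, 0.1152]
tcp_rot: [-0.001, -3.133, -0.002]
wrist_force: [1.0, -0.8, 1.0]
width: 1.002
grip_force: 0.0
```

```bash
python3 -c "
from h import *
s=bot.read_state();print(s['tool_pos'],s['width'],s['wrist_force'])
go(.4463,.018,.15,90)"
```

```text
[ 0.64874126 -0.08984729  0.11522645] 1.0019658624279164 [ 1.04663392 -0.84827557  0.98471229]
go xyz [ 0.4057  0.2155 -0.0655] roll -0.0002 rows 5.6
```

>>> {"name": "servo_tool", "arguments": {"targets": [{"x":0,"y":0,"z":-0.07,"roll":0,"hand":-1},{"x":0.406,"y":0.215,"z":-0.07,"roll":0.05,"hand":-1},{"x":0.406,"y":0.215,"z":-0.07,"roll":0.05,"hand":-1},{"x":0.406,"y":0.215,"z":-0.07,"roll":0.05,"hand":-1},{"x":0.406,"y":0.215,"z":-0.07,"roll":0.05,"hand":-1},{"x":0.406,"y":0.215,"z":-0.07,"roll":0.05,"hand":-1},{"x":0.406,"y":0.215,"z":-0.07,"roll":0.05,"hand":-1},{"x":0.406,"y":0.215,"z":-0.07,"roll":0.05,"hand":-1},{"x":0.406,"y":0.215,"z":-0.07,"roll":0.05,"hand":-1},{"x":0.406,"y":0.215,"z":-0.07,"roll":0.05,"hand":-1}]}}

```text
time: 12.3
tool_pos: [0.4504, 0.0171, 0.1544]
tcp_rot: [0.247, 3.13, -0.0]
wrist_force: [1.2, 0.1, 0.1]
width: 0.999
grip_force: 0.0
```

```bash
python3 -c "
from h import *
s=bot.read_state();print(s['tool_pos'])
go(.4463,.018,.027,81)
im=read_camera('top'); cv2.imwrite('pics/p5.png',cv2.resize(im[80:240,80:340],(780,480))[:,:,::-1])"
```

```text
[0.45039743 0.01709245 0.15436915]
go xyz [0.0089 0.0005 0.2547] roll -0.0001 rows 3.1
```

View pics/p5.png

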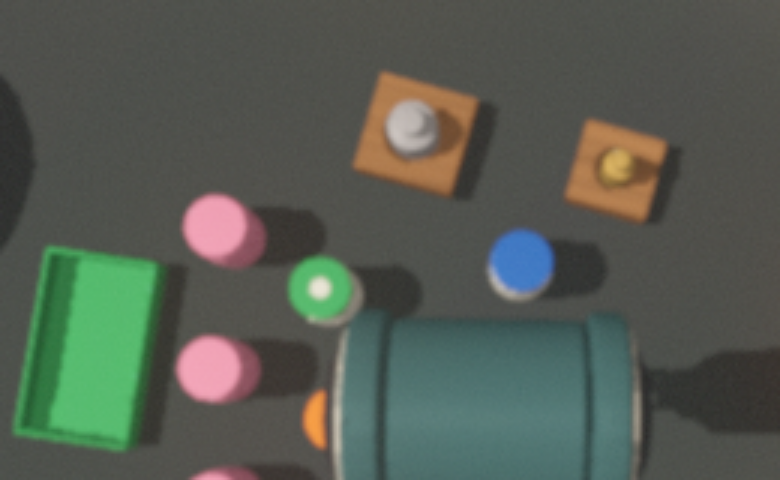

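Both weights stand in their wells (steel at crop (412,128), brass at (618,167)), and the blue jar hasn't moved. Now the plain green jar.

>>> {"name": "servo_tool", "arguments": {"grip_force": 45, "targets": [{"x":0.008,"y":0,"z":0.08,"roll":0,"hand":-1},{"x":0.008,"y":0,"z":0.16,"roll":0,"hand":-1},{"x":0.008,"y":0,"z":0.22,"roll":0,"hand":-1},{"x":0.008,"y":0,"z":0.252,"roll":0,"hand":-1},{"x":0.008,"y":0,"z":0.252,"roll":0,"hand":-1},{"x":0.008,"y":0,"z":0.252,"roll":0,"hand":1},{"x":0.008,"y":0,"z":0.252,"roll":0,"hand":1},{"x":0.008,"y":0,"z":0.252,"roll":0,"hand":1},{"x":0.008,"y":0,"z":0.252,"roll":0,"hand":1},{"x":0.008,"y":0,"z":0.252,"roll":0,"hand":1}]}}

```text
time: 13.18
tool_pos: [0.448, 0.0177, 0.0298]
tcp_rot: [0.247, 3.127, 0.0]
wrist_force: [0.4, -1.4, 4.2]
width: 0.59
grip_force: 47.5
```

```bash
python3 -c "
from h import *
s=bot.read_state();print(s['tool_pos'],s['width'],s['grip_force'])
u=np.array([np.cos(np.radians(-9)),np.sin(np.radians(-9))])
c=np.array([.5005,.3600])
for k in (-1,1): print(c+k*.037*u)
p=c-.037*u
go(p[0],p[1],.15,81)"
```

```text
[0.44796336 0.01767793 0.02978829] 0.5896686397611455 47.475962452590466
[0.46395553 0.36578808]
[0.53704447 0.35421192]
go xyz [ 0.0766  0.6927 -0.2404] roll -0.0002 rows 8.8
```

>>> {"name": "servo_tool", "arguments": {"targets": [{"x":0,"y":0,"z":-0.08,"roll":0,"hand":1},{"x":0,"y":0,"z":-0.16,"roll":0,"hand":1},{"x":0,"y":0,"z":-0.24,"roll":0,"hand":1},{"x":0.077,"y":0.692,"z":-0.25,"roll":0,"hand":1},{"x":0.077,"y":0.692,"z":-0.25,"roll":0,"hand":1},{"x":0.077,"y":0.692,"z":-0.25,"roll":0,"hand":1},{"x":0.077,"y":0.692,"z":-0.25,"roll":0,"hand":1},{"x":0.077,"y":0.692,"z":-0.25,"roll":0,"hand":1},{"x":0.077,"y":0.692,"z":-0.25,"roll":0,"hand":1},{"x":0.077,"y":0.692,"z":-0.25,"roll":0,"hand":1}]}}

```text
time: 14.02
tool_pos: [0.4585, 0.3111, 0.1523]
tcp_rot: [0.247, 3.131, 0.0]
wrist_force: [-0.1, -0.7, -1.4]
width: 0.594
grip_force: 48.4
```

```bash
python3 -c "
from h import *
s=bot.read_state();print(s['tool_pos'],s['width'])
go(.464,.3658,.10,81)"
```

```text
[0.45845152 0.31113696 0.15225495] 0.5939471739790736
go xyz [0.0062 0.1097 0.1045] roll -0.0001 rows 1.8
```

>>> {"name": "servo_tool", "arguments": {"targets": [{"x":0.006,"y":0.109,"z":0,"roll":0,"hand":1},{"x":0.006,"y":0.109,"z":0.05,"roll":0,"hand":1},{"x":0.006,"y":0.109,"z":0.1,"roll":0,"hand":1},{"x":0.006,"y":0.109,"z":0.1,"roll":0,"hand":1},{"x":0.006,"y":0.109,"z":0.1,"roll":0,"hand":1},{"x":0.006,"y":0.109,"z":0.1,"roll":0,"hand":1}]}}

```text
time: 14.52
tool_pos: [0.4648, 0.3631, 0.1026]
tcp_rot: [0.248, 3.132, -0.0]
wrist_force: [0.0, 0.1, -0.9]
width: 0.593
grip_force: 48.4
```

```bash
python3 -c "
from h import *
import pickle
s=bot.read_state();print(s['tool_pos'],s['width'])
go(.464,.3658,.034,81)
im=read_camera('wrist'); pickle.dump((s,im),open('w4.pkl','wb')); cv2.imwrite('pics/p6.png',im[:,:,::-1])"
```

```text
[0.46475088 0.36305096 0.10256553] 0.5928713080356752
go xyz [0.0024 0.0052 0.1371] roll -0.0003 rows 1.6
```

View pics/p6.png

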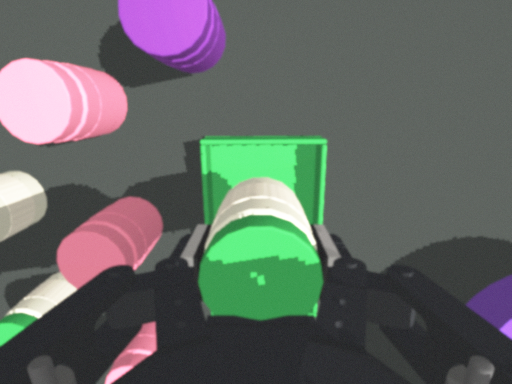

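```bash
python3 - <<'E'
from h import *
import pickle
s,im=pickle.load(open("w4.pkl","rb")); c=cam("wrist",s)
u=np.array([np.cos(np.radians(-9)),np.sin(np.radians(-9))])
P=onplane(c,[(263.5,136.5),(200,138),(327,138)],.028); print(P.round(4))
print("centre est",P[0,:2]+.080*u)
E
```

```text
[[0.4196 0.3728 0.028 ]
 [0.4132 0.3256 0.028 ]
 [0.4281 0.4196 0.028 ]]
centre est [0.49864365 0.36023724]
```

>>> {"name": "servo_tool", "arguments": {"targets": [{"x":0.004,"y":0.004,"z":0.04,"roll":0,"hand":1},{"x":0.004,"y":0.004,"z":0.08,"roll":0,"hand":1},{"x":0.004,"y":0.004,"z":0.11,"roll":0,"hand":1},{"x":0.004,"y":0.004,"z":0.125,"roll":0,"hand":1},{"x":0.004,"y":0.004,"z":0.134,"roll":0,"hand":1},{"x":0.004,"y":0.004,"z":0.134,"roll":0,"hand":1},{"x":0.004,"y":0.004,"z":0.134,"roll":0,"hand":1}]}}

```text
time: 15.15
tool_pos: [0.4639, 0.3661, 0.0361]
tcp_rot: [0.248, 3.13, 0.002]
wrist_force: [-0.6, 0.2, -1.4]
width: 0.589
grip_force: 48.3
```

>>> {"name": "servo_tool", "arguments": {"targets": [{"x":0,"y":0,"z":0.003,"roll":0,"hand":1},{"x":0,"y":0,"z":0.004,"roll":0,"hand":1},{"x":0,"y":0,"z":0.004,"roll":0,"hand":1},{"x":0,"y":0,"z":0.004,"roll":0,"hand":-1},{"x":0,"y":0,"z":0.004,"roll":0,"hand":-1},{"x":0,"y":0,"z":0.004,"roll":0,"hand":-1},{"x":0,"y":0,"z":0.004,"roll":0,"hand":-1},{"x":0,"y":0,"z":-0.08,"roll":0,"hand":-1},{"x":0,"y":0,"z":-0.16,"roll":0,"hand":-1},{"x":0,"y":0,"z":-0.24,"roll":0,"hand":-1}]}}

```text
time: 15.98
tool_pos: [0.4621, 0.3651, 0.1551]
tcp_rot: [-0.247, -3.13, 0.003]
wrist_force: [1.5, 1.3, -0.2]
width: 1.0
grip_force: 0.0
```

```bash
python3 -c "
from h import *
s=bot.read_state();print(s['tool_pos'],s['width'],s['wrist_force'])
t=read_camera('top');c=cam('top')
for ce,q,m in blobs(t,(165,40,120),(178,255,255),100): print('pink',ce.round(1),q[4],onplane(c,ce,.074)[0].round(3))
go(.5453,.154,.15,81)"
```

```text
[0.46211888 0.36511299 0.15510998] 0.999830528173725 [ 1.47565346  1.3373446  -0.20176621]
pink [153.6 156.5] 516 [0.592 0.235 0.074]
pink [151.8 202.4] 485 [0.481 0.238 0.074]
pink [152.4 246.9] 521 [0.374 0.236 0.074]
go xyz [-0.2215 -0.4     0.03  ] roll -0.0002 rows 5.5
```

>>> {"name": "servo_tool", "arguments": {"targets": [{"x":-0.221,"y":-0.4,"z":0.02,"roll":0,"hand":-1},{"x":-0.221,"y":-0.4,"z":0.02,"roll":0,"hand":-1},{"x":-0.221,"y":-0.4,"z":0.02,"roll":0,"hand":-1},{"x":-0.221,"y":-0.4,"z":0.02,"roll":0,"hand":-1},{"x":-0.221,"y":-0.4,"z":0.02,"roll":0,"hand":-1},{"x":-0.221,"y":-0.4,"z":0.02,"roll":0,"hand":-1},{"x":-0.221,"y":-0.4,"z":0.02,"roll":0,"hand":-1},{"x":-0.221,"y":-0.4,"z":0.02,"roll":0,"hand":-1},{"x":-0.221,"y":-0.4,"z":0.02,"roll":0,"hand":-1}]}}

```text
time: 16.78
tool_pos: [0.5405, 0.1513, 0.1447]
tcp_rot: [-0.248, -3.131, -0.001]
wrist_force: [0.4, -0.1, 0.1]
width: 1.0
grip_force: 0.0
```

```bash
python3 -c "
from h import *
s=bot.read_state();print(s['tool_pos'])
go(.5453,.154,.027,81)"
```

```text
[0.54051887 0.1512903  0.14472261]
go xyz [-0.0087  0.0067  0.2354] roll -0.0004 rows 2.8
```

>>> {"name": "servo_tool", "arguments": {"targets": [{"x":-0.008,"y":0.006,"z":0.07,"roll":0,"hand":-1},{"x":-0.008,"y":0.006,"z":0.14,"roll":0,"hand":-1},{"x":-0.008,"y":0.006,"z":0.2,"roll":0,"hand":-1},{"x":-0.008,"y":0.006,"z":0.232,"roll":0,"hand":-1},{"x":-0.008,"y":0.006,"z":0.232,"roll":0,"hand":-1},{"x":-0.008,"y":0.006,"z":0.232,"roll":0,"hand":1},{"x":-0.008,"y":0.006,"z":0.232,"roll":0,"hand":1},{"x":-0.008,"y":0.006,"z":0.232,"roll":0,"hand":1},{"x":-0.008,"y":0.006,"z":0.232,"roll":0,"hand":1},{"x":-0.008,"y":0.006,"z":0.232,"roll":0,"hand":1}]}}

```text
time: 17.62
tool_pos: [0.5473, 0.1541, 0.0314]
tcp_rot: [0.247, 3.127, 0.003]
wrist_force: [0.1, 2.2, 5.9]
width: 0.594
grip_force: 47.7
```

```bash
python3 -c "
from h import *
s=bot.read_state();print(s['tool_pos'],s['width'],s['grip_force'])
go(.5355,.3545,.16,81)"
```

```text
[0.54728207 0.15412396 0.03137354] 0.5942283307698923 47.68960491986945
go xyz [ 0.0851  0.3927 -0.2567] roll -0.0002 rows 5.7
```

>>> {"name": "servo_tool", "arguments": {"targets": [{"x":0,"y":0,"z":-0.08,"roll":0,"hand":1},{"x":0,"y":0,"z":-0.16,"roll":0,"hand":1},{"x":0,"y":0,"z":-0.24,"roll":0,"hand":1},{"x":0.085,"y":0.393,"z":-0.255,"roll":0,"hand":1},{"x":0.085,"y":0.393,"z":-0.255,"roll":0,"hand":1},{"x":0.085,"y":0.393,"z":-0.255,"roll":0,"hand":1},{"x":0.085,"y":0.393,"z":-0.255,"roll":0,"hand":1},{"x":0.085,"y":0.393,"z":-0.255,"roll":0,"hand":1},{"x":0.085,"y":0.393,"z":-0.255,"roll":0,"hand":1},{"x":0.085,"y":0.393,"z":-0.255,"roll":0,"hand":1}]}}

```text
time: 18.45
tool_pos: [0.5334, 0.3556, 0.1563]
tcp_rot: [0.242, 3.132, -0.0]
wrist_force: [-0.2, -0.8, -2.0]
width: 0.593
grip_force: 48.5
```

>>> {"name": "servo_tool", "arguments": {"targets": [{"x":0,"y":0,"z":0,"roll":0,"hand":1},{"x":0,"y":0,"z":0,"roll":0,"hand":1},{"x":0,"y":0,"z":0,"roll":0,"hand":1},{"x":0,"y":0,"z":0,"roll":0,"hand":1}]}}

```text
time: 18.78
tool_pos: [0.5342, 0.3525, 0.1562]
tcp_rot: [-0.25, -3.131, 0.001]
wrist_force: [0.5, 0.4, -1.5]
width: 0.594
grip_force: 48.5
```

```bash
python3 - <<'E'
from h import *
s=bot.read_state();print(s['tool_pos'],s['width'])
im=read_camera('wrist'); c=cam('wrist',s)
for ce,q,m in blobs(im,(50,110,60),(85,255,255),200): print(ce.round(1),q,onplane(c,ce,.078)[0].round(4))
go(.537,.3545,.036,81,s)
E
```

```text
[0.53422627 0.35251296 0.15623785] 0.5941018629285036
[262.5 118.6] [  207    52   110   169 14208] [0.4762 0.3635 0.078 ]
[260.2 266.7] [ 199  213  124  108 9391] [0.599  0.3421 0.078 ]
go xyz [-0.0049  0.0049  0.2405] roll -0.0008 rows 2.9
```

>>> {"name": "servo_tool", "arguments": {"targets": [{"x":-0.004,"y":0.003,"z":0.06,"roll":0,"hand":1},{"x":-0.004,"y":0.003,"z":0.12,"roll":0,"hand":1},{"x":-0.004,"y":0.003,"z":0.17,"roll":0,"hand":1},{"x":-0.004,"y":0.003,"z":0.21,"roll":0,"hand":1},{"x":-0.004,"y":0.003,"z":0.23,"roll":0,"hand":1},{"x":-0.004,"y":0.003,"z":0.236,"roll":0,"hand":1},{"x":-0.004,"y":0.003,"z":0.236,"roll":0,"hand":1},{"x":-0.004,"y":0.003,"z":0.236,"roll":0,"hand":1}]}}

```text
time: 19.5
tool_pos: [0.5373, 0.3555, 0.0397]
tcp_rot: [0.248, 3.13, 0.002]
wrist_force: [0.6, 1.4, -1.7]
width: 0.592
grip_force: 48.5
```

>>> {"name": "servo_tool", "arguments": {"targets": [{"x":0,"y":0,"z":0.005,"roll":0,"hand":1},{"x":0,"y":0,"z":0.008,"roll":0,"hand":1},{"x":0,"y":0,"z":0.008,"roll":0,"hand":1},{"x":0,"y":0,"z":0.008,"roll":0,"hand":-1},{"x":0,"y":0,"z":0.008,"roll":0,"hand":-1},{"x":0,"y":0,"z":0.008,"roll":0,"hand":-1},{"x":0,"y":0,"z":0.008,"roll":0,"hand":-1},{"x":0,"y":0,"z":-0.08,"roll":0,"hand":-1},{"x":0,"y":0,"z":-0.16,"roll":0,"hand":-1},{"x":0,"y":0,"z":-0.24,"roll":0,"hand":-1}]}}

```text
time: 20.33
tool_pos: [0.5354, 0.3546, 0.1587]
tcp_rot: [-0.247, -3.13, 0.002]
wrist_force: [1.3, 0.7, 0.3]
width: 0.997
grip_force: 0.0
```

```bash
python3 -c "
from h import *
s=bot.read_state();print(s['tool_pos'],s['width'],s['wrist_force'])
go(.4398,.1398,.15,94)"
```

```text
[0.5353688  0.35460519 0.15868312] 0.9966926717848319 [1.30623668 0.70276031 0.33101253]
go xyz [ 0.1212 -0.4543  0.0184] roll -0.0724 rows 5.6
```

>>> {"name": "servo_tool", "arguments": {"targets": [{"x":0.121,"y":-0.454,"z":0.015,"roll":-0.0724,"hand":-1},{"x":0.121,"y":-0.454,"z":0.015,"roll":-0.0724,"hand":-1},{"x":0.121,"y":-0.454,"z":0.015,"roll":-0.0724,"hand":-1},{"x":0.121,"y":-0.454,"z":0.015,"roll":-0.0724,"hand":-1},{"x":0.121,"y":-0.454,"z":0.015,"roll":-0.0724,"hand":-1},{"x":0.121,"y":-0.454,"z":0.015,"roll":-0.0724,"hand":-1},{"x":0.121,"y":-0.454,"z":0.015,"roll":-0.0724,"hand":-1},{"x":0.121,"y":-0.454,"z":0.015,"roll":-0.0724,"hand":-1},{"x":0.121,"y":-0.454,"z":0.015,"roll":-0.0724,"hand":-1}]}}

```text
time: 21.08
tool_pos: [0.4416, 0.1408, 0.1514]
tcp_rot: [-0.108, 3.138, 0.001]
wrist_force: [0.2, -0.1, 0.8]
width: 0.999
grip_force: 0.0
```

```bash
python3 -c "
from h import *
s=bot.read_state();print(s['tool_pos'])
go(.4398,.1398,.027,94)"
```

```text
[0.44161076 0.14084381 0.15144752]
go xyz [ 0.0042 -0.002   0.2489] roll -0.0003 rows 3.0
```

>>> {"name": "servo_tool", "arguments": {"targets": [{"x":0.004,"y":-0.001,"z":0.07,"roll":0,"hand":-1},{"x":0.004,"y":-0.001,"z":0.15,"roll":0,"hand":-1},{"x":0.004,"y":-0.001,"z":0.21,"roll":0,"hand":-1},{"x":0.004,"y":-0.001,"z":0.246,"roll":0,"hand":-1},{"x":0.004,"y":-0.001,"z":0.246,"roll":0,"hand":-1},{"x":0.004,"y":-0.001,"z":0.246,"roll":0,"hand":1},{"x":0.004,"y":-0.001,"z":0.246,"roll":0,"hand":1},{"x":0.004,"y":-0.001,"z":0.246,"roll":0,"hand":1},{"x":0.004,"y":-0.001,"z":0.246,"roll":0,"hand":1},{"x":0.004,"y":-0.001,"z":0.246,"roll":0,"hand":1}]}}

```text
time: 21.92
tool_pos: [0.4413, 0.1407, 0.0301]
tcp_rot: [-0.109, 3.135, 0.002]
wrist_force: [0.6, 1.4, 5.5]
width: 0.591
grip_force: 47.6
```

```bash
python3 -c "
from h import *
s=bot.read_state();print(s['tool_pos'],s['width'],s['grip_force'])
go(.5175,-.3215,.16,94)"
```

```text
[0.44133113 0.14068412 0.03008893] 0.5908545939310668 47.57216422527563
go xyz [-0.0889 -0.9324 -0.2605] roll -0.0 rows 11.7
```

>>> {"name": "servo_tool", "arguments": {"targets": [{"x":0,"y":0,"z":-0.08,"roll":0,"hand":1},{"x":0,"y":0,"z":-0.16,"roll":0,"hand":1},{"x":0,"y":0,"z":-0.24,"roll":0,"hand":1},{"x":-0.08,"y":-0.85,"z":-0.26,"roll":0,"hand":1},{"x":-0.08,"y":-0.85,"z":-0.26,"roll":0,"hand":1},{"x":-0.08,"y":-0.85,"z":-0.26,"roll":0,"hand":1},{"x":-0.08,"y":-0.85,"z":-0.26,"roll":0,"hand":1},{"x":-0.08,"y":-0.85,"z":-0.26,"roll":0,"hand":1},{"x":-0.08,"y":-0.85,"z":-0.26,"roll":0,"hand":1},{"x":-0.08,"y":-0.85,"z":-0.26,"roll":0,"hand":1}]}}

```text
time: 22.75
tool_pos: [0.4861, -0.15, 0.1554]
tcp_rot: [-0.109, 3.139, -0.001]
wrist_force: [1.7, -0.0, -1.2]
width: 0.591
grip_force: 48.1
```

```bash
python3 -c "
from h import *
s=bot.read_state();print(s['tool_pos'],s['width'])
go(.5175,-.3215,.11,94)"
```

```text
[ 0.48607794 -0.15001764  0.15535194] 0.5912783760883504
go xyz [-0.0388 -0.3465  0.0909] roll -0.0001 rows 4.3
```

>>> {"name": "servo_tool", "arguments": {"targets": [{"x":-0.038,"y":-0.34,"z":0,"roll":0,"hand":1},{"x":-0.038,"y":-0.34,"z":0,"roll":0,"hand":1},{"x":-0.038,"y":-0.34,"z":0,"roll":0,"hand":1},{"x":-0.038,"y":-0.34,"z":0,"roll":0,"hand":1},{"x":-0.038,"y":-0.34,"z":0.05,"roll":0,"hand":1},{"x":-0.038,"y":-0.34,"z":0.09,"roll":0,"hand":1},{"x":-0.038,"y":-0.34,"z":0.09,"roll":0,"hand":1},{"x":-0.038,"y":-0.34,"z":0.09,"roll":0,"hand":1},{"x":-0.038,"y":-0.34,"z":0.09,"roll":0,"hand":1}]}}

```text
time: 23.5
tool_pos: [0.5173, -0.3159, 0.1105]
tcp_rot: [-0.11, 3.139, -0.001]
wrist_force: [0.1, 0.1, -1.0]
width: 0.592
grip_force: 48.1
```

```bash
python3 -c "
from h import *
s=bot.read_state();print(s['tool_pos'],s['width'])
go(.5175,-.3215,.036,94)
im=read_camera('wrist'); cv2.imwrite('pics/p7.png',im[:,:,::-1])"
```

```text
[ 0.5173217  -0.31594888  0.11049742] 0.5919530227434121
go xyz [ 0.0005 -0.011   0.149 ] roll 0.0001 rows 1.8
```

View pics/p7.png

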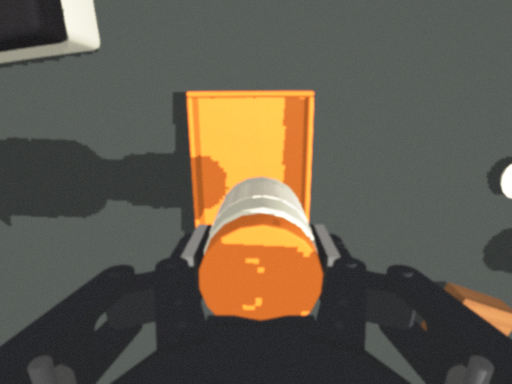

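The orange tray is straight ahead, its centre line at about column 251. The jar is at column 261, so I shift about 6 mm towards −y and lower it.

>>> {"name": "servo_tool", "arguments": {"targets": [{"x":0,"y":-0.013,"z":0.03,"roll":0,"hand":1},{"x":0,"y":-0.013,"z":0.07,"roll":0,"hand":1},{"x":0,"y":-0.013,"z":0.11,"roll":0,"hand":1},{"x":0,"y":-0.013,"z":0.135,"roll":0,"hand":1},{"x":0,"y":-0.013,"z":0.146,"roll":0,"hand":1},{"x":0,"y":-0.013,"z":0.146,"roll":0,"hand":1},{"x":0,"y":-0.013,"z":0.146,"roll":0,"hand":1}]}}

```text
time: 24.13
tool_pos: [0.5182, -0.3227, 0.0376]
tcp_rot: [-0.11, 3.139, -0.001]
wrist_force: [0.2, -1.6, -0.4]
width: 0.591
grip_force: 48.1
```

>>> {"name": "servo_tool", "arguments": {"targets": [{"x":0,"y":0,"z":0.003,"roll":0,"hand":1},{"x":0,"y":0,"z":0.006,"roll":0,"hand":1},{"x":0,"y":0,"z":0.006,"roll":0,"hand":1},{"x":0,"y":0,"z":0.006,"roll":0,"hand":-1},{"x":0,"y":0,"z":0.006,"roll":0,"hand":-1},{"x":0,"y":0,"z":0.006,"roll":0,"hand":-1},{"x":0,"y":0,"z":0.006,"roll":0,"hand":-1},{"x":0,"y":0,"z":-0.08,"roll":0,"hand":-1},{"x":0,"y":0,"z":-0.16,"roll":0,"hand":-1},{"x":0,"y":0,"z":-0.24,"roll":0,"hand":-1}]}}

```text
time: 24.97
tool_pos: [0.5168, -0.3222, 0.1572]
tcp_rot: [0.109, -3.138, -0.002]
wrist_force: [0.6, -0.8, -0.0]
width: 0.998
grip_force: 0.0
```

>>> {"name": "servo_tool", "arguments": {"targets": [{"x":0.2,"y":0,"z":-0.3,"roll":0,"hand":-1},{"x":0.2,"y":0,"z":-0.3,"roll":0,"hand":-1},{"x":0.2,"y":0,"z":-0.3,"roll":0,"hand":-1},{"x":0.2,"y":0,"z":-0.3,"roll":0,"hand":-1},{"x":0.2,"y":0,"z":-0.3,"roll":0,"hand":-1},{"x":0.2,"y":0,"z":-0.3,"roll":0,"hand":-1}]}}

```text
time: 25.47
tool_pos: [0.4182, -0.3314, 0.3121]
tcp_rot: [-0.107, 3.133, -0.01]
wrist_force: [0.4, -0.7, 0.3]
width: 1.0
grip_force: 0.0
```

```bash
python3 - <<'E'
from h import *
t=read_camera('top');sd=read_camera('side');c=cam('top'); print(bot.read_state()['tool_pos'])
u=np.array([np.cos(np.radians(-9)),np.sin(np.radians(-9))]);v=np.array([-u[1],u[0]])
for n,lo,hi in [("blue",(100,150,80),(118,255,255))]:
    for ce,q,m in blobs(t,lo,hi,100): print(n,ce.round(1),onplane(c,ce,.074)[0].round(4))
cv2.imwrite("pics/f.png",np.vstack([cv2.resize(t[90:240,70:420],(700,300)),cv2.resize(sd[90:380,130:380],(345,300)) if 0 else cv2.resize(sd[100:370,150:370],(700,300))[:, :]])[:,:,::-1])
E
```

```text
[ 0.41797739 -0.32961821  0.30636622]
blue [253.9 166. ] [ 0.5683 -0.0088  0.074 ]
```

View pics/f.png

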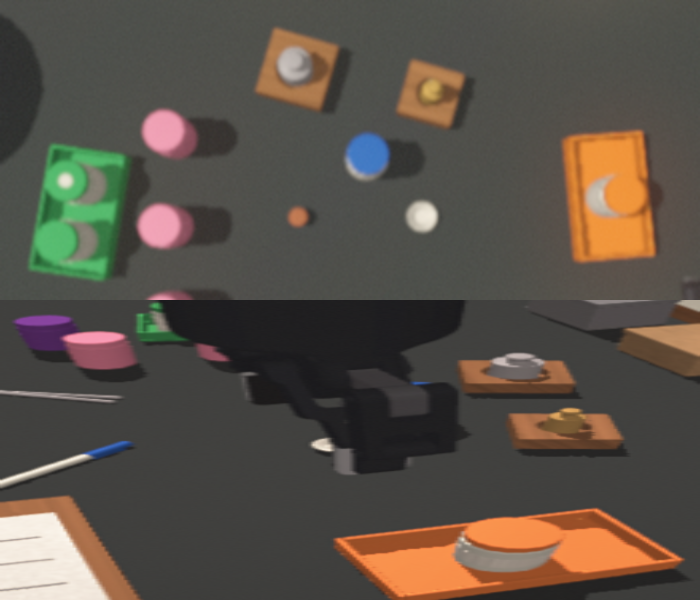

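Final view: both green-lidded jars stand in the green tray and the orange-lidded one in the orange tray. Both weights are down in their wells, and the blue jar is unmoved at top pixel (253.9,166.0). The gripper is clear of everything.

```bash
python3 -c "
from workcell import ticket
print(ticket.finish_job())"
```

```text
the job is handed in; nothing more can be done
None
```

I handed the job in at about 25 s of the 136 s allowed: both green-lidded jars are in the green tray, the orange-lidded jar is in the orange tray, each weight is in its fitting well, and the blue-lidded jar did not move; the final pictures show all this, but the hand-in gave no verdict.

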